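# Tip the loose tenons out of the flap caddy

### The job

Pick up the longer of the two plywood flap caddies by its handle and tip it over the dark wooden tray just far enough that its flap swings open and all three loose tenons slide out into the tray; never turn it past lying on its side. Then set the caddy down upright on the table, clear of the tray and with its flap hanging shut, and let go. Leave the short caddy standing where it is.

Things in the scene. Friction and masses are not known exactly. Their poses are not given: they have to be found in the camera images.
- long_caddy: The longer plywood caddy, about 0.4 kg: a closed box 140 mm long (x), 64 wide (y), 62 high, walls 4. Origin: centre of its underside, z up. Its open mouth is the -x end, roughly facing the robot's right (-y), turned up to 35 degrees; the floor inside falls 10 degrees toward it. The tenons slide out when it is tipped mouth down by about 25 to 40 degrees; 45 is always enough.
- long_handle (a point): Grip point in the long caddy's handle, a board 66 mm long (x), 16 thick (y), rising 42 above the roof to z = 104 mm, to be pinched across its thickness from above: on the caddy's centre, 86 mm above its underside, 24 above the roof. Axes are the caddy's.
- long_lip (a point): Middle of the lower lip of the long caddy's mouth, over which the tenons slide: 70 mm toward -x from the caddy's origin and 5 mm above its underside. Axes are the caddy's.
- long_flap (a joint): Angle of the long caddy's aluminium flap (58 x 53 mm, 25 g), hung freely from the top of the mouth: 0 is shut, grows to 1.6 rad as it swings outward. It hangs by its own weight: it opens as the caddy is tipped mouth down and falls shut when the caddy is level again. In a caddy tipped 45 degrees its lower edge hangs about 15 mm below the lip.
- short_caddy: A caddy of the same build but only 86 mm long (handle 66 mm, same height), empty; to be left alone. Origin: centre of its underside; its mouth is at -x.
- tray: Open tray of dark wood, 150 mm square, 45 mm high, walls 6 mm thick, 0.9 kg, loose on the table. Origin: centre of its underside; z up. The tray and the two caddies stand side by side in any order.
- tenon_0: Loose tenon, a pale hardwood slip 36 mm (x) by 24 mm (y) by 12 mm with rounded edges; at the start inside the long caddy, nearest the mouth. Origin: centre of its underside.
- tenon_1: A second, equal tenon, behind the first in the long caddy.
- tenon_2: A third, equal tenon, rearmost in the long caddy.

How it is judged:
On the way, in this order (a step that is already met when the one before it is completed fails the run):
1. the long caddy is brought to the tray and begins to tip, its mouth over or near the tray (angle between long_caddy's own z axis and vertical above 0.2 rad and horizontal distance between long_lip and tray below 0.13 m), for 0.03 s.
2. all three tenons lie in the tray (x of tenon_0 in the frame of tray between -0.07 and 0.07 m and y of tenon_0 in the frame of tray between -0.07 and 0.07 m and z of each of tenon_0, tenon_1, tenon_2 in the frame of tray below 0.045 m and x of tenon_1 in the frame of tray between -0.07 and 0.07 m and y of tenon_1 in the frame of tray between -0.07 and 0.07 m and x of tenon_2 in the frame of tray between -0.07 and 0.07 m and y of tenon_2 in the frame of tray between -0.07 and 0.07 m), for 0.2 s.
At the end, for the whole second after the job is handed in: All three tenons lie at rest inside the tray, which stands flat on the table; the long caddy stands upright (within about 6 degrees) on the table, not in or on the tray, at rest and released, with its flap shut (within 10 degrees); the short caddy stands within 30 mm of where it was (all of step 2 and linear speed of each of tenon_0, tenon_1, tenon_2, long_caddy below 0.02 m/s and angle between each of long_caddy, tray's own z axis and vertical below 0.1 rad and height (world z) of long_caddy between -0.01 and 0.012 m and value of joint long_flap below 0.17 rad and height (world z) of tray below 0.012 m and distance of short_caddy from where it was at the start of the episode below 0.03 m and angle between short_caddy's own z axis and vertical below 0.17 rad); the robot touches nothing.
It fails at once if the long caddy is turned past lying on its side (more than 90 degrees) (angle between long_caddy's own z axis and vertical above 1.57 rad).
It fails at once if the short caddy is tipped by more than 30 degrees (angle between short_caddy's own z axis and vertical above 0.52 rad).
It also fails if it takes over 59 s, if anything falls off the work surface, if the arm or the gripper's body presses on something with over 40 N, if the wrist force passes 120 N, or if a joint passes its speed limit or range.

### The arm

A 6-joint arm with a two-finger parallel gripper is mounted at the origin on a cart in front of the work surface, level with it; the furniture and walls round the work are solid. World frame = base frame: x ahead of the robot, y to its left, z up, the work surface at z = 0. Lengths are in m, angles in rad, forces in N, time in s.
With the tool pointing down it reaches from about 0.425 to 0.95 m from the base axis. Payload 3.5 kg.
Tool frame: the origin (TCP) lies on the centre line of the jaws, within the pads' length; the fingertips stand 8 mm ahead of it and the grasp point (between the pads) lies 11 mm behind it; z points along the fingers, y is the line along which they close (so a half turn about z gives the same grasp; the last joint's range is limited). The gripper opens to 85 mm and grips with 20 to 120 N. Pads are 22 mm wide; open, the fingers measure 114 mm over their backs; the gripper's body (76 mm by 85 mm) begins 54 mm behind the grasp point. The pads swing forward as they close: fully open they stand 13 mm farther back than shut.
Start: joints at [-1.419, 0.286, 1.577, -0, 1.279, -0.15], TCP at [0.201, -0.644, 0.239] pointing down, gripper open.
Joint ranges: [-2.77, 2.77], [-0.9, 2.22], [0.21, 2.48], [-1.53, 4.67], [0.24, 2.81], [-2.84, 2.84]. Speed limits (rad/s): [2.79, 2.79, 3.14, 3.14, 3.14, 3.14].

### API

Orientations are given as a unit quaternion [x, y, z, w].
In Python, from plant import ctrl gives the robot as it stands. The module is installed in compiled form; this text tells all that it offers.
- The arm moves only by the tool send_rows, never from a script. Its argument "steps" is a list of rows, each a list of 5 numbers: the shift along the tool's x, y, z in m, then the turn about the tool's z in degrees, then the opening, from -1 (shut) to 1 (fully open). A call has 1 to 12 rows; each row is the pose to reach, as a shift and turn from the pose commanded when the call began, along the tool's axes at that moment; what a row does not reach only later rows make up. A row lasts 1/10 s, in which the tool goes at most 50 mm and 8.59 degrees, less where a joint would pass 70% of its speed; a pose out of reach is approached as far as the arm can. A call with a gripper value outside its range is refused whole. The fingers move at their own pace and stop on an object; "squeeze" is the grip in N (left out, the last holds). Time passes only in rows, so rows that repeat a pose let the fingers close. It gives the time, the measured TCP pose, the force, the opening and the grip force at its end, in the units of the state.
- ctrl.get_state(): the state, without advancing time (a new reading comes with each control period).
- ctrl.read_camera(name): name is "scene" or "top"; returns the picture (480x640x3 uint8, red, green, blue); there is no depth.
- ctrl.calibration(name): a dict with "intrinsics" (3x3 intrinsics, pixels), "k1" (the pictures are not rectified: a ray, as slopes to the right and down, at radius r is drawn at 1 + k1 r^2 times it, then the intrinsics apply), "extrinsics" (4x4, takes a point from world to camera coordinates). Camera axes: x right, y up, looking along -z (the intrinsics and any distortion apply to the point x, -y, -z); pixel columns grow to the right and rows downward; lengths in m; the calibration is good to about 2 mm. A picture is of the moment at which its call begins. calibration takes no time and is no camera call.
- ctrl.sign_off(): hands the job in; it is judged then, once.
The state is a dict: "time": time; "qpos": joint angles; "dq": joint speeds; "joint_efforts": joint torques, N m; "eef_pos": TCP position; "tcp_rot": TCP orientation; "contact_force": force on the tool from outside, world axes, zero at the start; "wrist_torque": the same for the moment, N m; "opening": opening from 0.0 (shut) to 1.0 (fully open); "finger_force": force on a finger pad.
Only numpy, scipy, OpenCV 4.12 (cv2) and the standard library are available. Lean on these libraries where they do the work, as an engineer would, in place of code of your own. Each camera call takes 0.05 s, during which the arm holds its last target. There are 200 camera calls.

## Working session

There is one attempt and no reset: what is moved stays moved. The work goes in short steps, Python scripts to look and compute and a tool call to move; the robot and the scene stay as the last step left them, time stands still between calls to the robot, and variables do not carry over. Pictures are saved under pics/ and viewed, at most 10 in all, crops included, and the job is handed in when it is done.

Besides the shell and the picture viewer there is one more tool, called as name(argument=value, ...), one argument or row to a line, values as JSON. send_rows: Moves the arm, as the interface text tells. Its arguments: {"type":"object","properties":{"steps":{"type":"array","items":{"type":"array","items":{"type":"number"}}},"squeeze":{"type":"number"}},"required":["steps"]}

```bash
mkdir -p pics; ls; python3 - <<'E'
from plant import ctrl
import cv2
for n in("scene","top"):
    c=ctrl.calibration(n);print(n,c)
    cv2.imwrite(f"pics/{n}0.png",ctrl.read_camera(n)[:,:,::-1])
print(ctrl.get_state())
E
```

```text
pics
scene {'intrinsics': array([[522.82274487,   0.        , 311.41375583],
       [  0.        , 522.82274487, 239.15035189],
       [  0.        ,   0.        ,   1.        ]]), 'k1': -0.15091156733854885, 'extrinsics': array([[-0.85103007, -0.524872  ,  0.01603752,  0.46359959],
       [ 0.42874984, -0.67689541,  0.59831947, -0.19130266],
       [-0.30318541,  0.51606394,  0.80109713, -0.89264459],
       [ 0.        ,  0.        ,  0.        ,  1.        ]])}
top {'intrinsics': array([[505.98541542,   0.        , 326.11589688],
       [  0.        , 505.98541542, 235.65016745],
       [  0.        ,   0.        ,   1.        ]]), 'k1': -0.06290456777425801, 'extrinsics': array([[-0.02198473, -0.99972778, -0.0078129 ,  0.07063959],
       [ 0.99764131, -0.0224458 ,  0.06486912, -0.49244315],
       [-0.06502683, -0.00636834,  0.99786319, -0.96753223],
       [ 0.        ,  0.        ,  0.        ,  1.        ]])}
{'time': 0.1, 'qpos': array([-1.41900972e+00,  2.87150574e-01,  1.57806412e+00,  2.76592631e-05,
        1.27859169e+00, -1.50012162e-01]), 'dq': array([ 0.00176257, -0.00098882, -0.00363212,  0.0005826 ,  0.00086538,
       -0.00022396]), 'joint_efforts': array([ 6.99271186e-04, -4.07296550e+01, -2.93700886e+01, -1.32770328e-04,
        3.41823878e-03, -4.06222810e-06]), 'eef_pos': array([ 0.20057248, -0.64389648,  0.23801832]), 'tcp_rot': array([ 9.88636271e-01,  1.50323312e-01,  1.22569534e-05, -1.10687435e-03]), 'contact_force': array([-0.11477706,  0.56765976,  0.24725094]), 'wrist_torque': array([-0.00544641, -0.01199845, -0.04294184]), 'finger_force': 0.0, 'opening': 1.0007746995208966}
```

View pics/scene0.png

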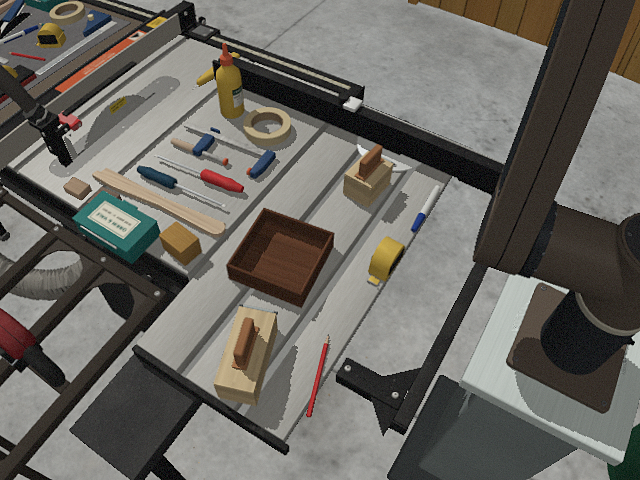

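View pics/top0.png

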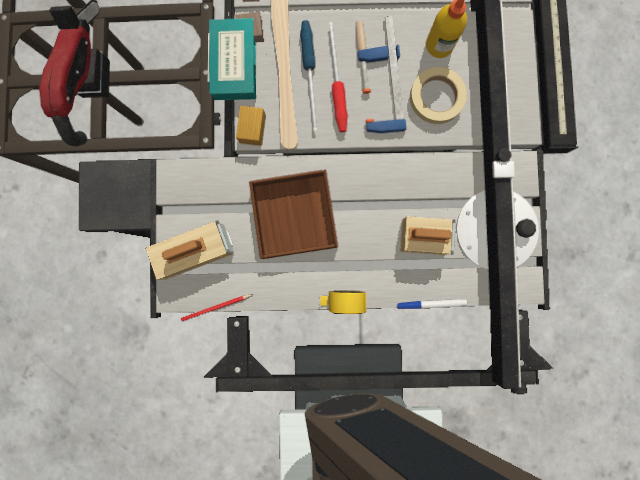

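The top view shows the long caddy at the left (handle ≈(183,250), flap ≈(225,237)), the tray in the middle ≈(293,214), the short caddy at the right ≈(428,235), and a raised black rail at column ≈500 between the arm and the work. Next I'll measure the caddies and the rail.

```bash
cat > h.py <<'E'
from plant import ctrl
import numpy as np, cv2
def cam(n):
    c=ctrl.calibration(n);return c["intrinsics"],c["k1"],c["extrinsics"]
def ray(n,uv):
    K,k,E=cam(n)
    s=cv2.undistortPoints(np.array([[uv]],float),K,np.array([k,0,0,0.]))[0,0]
    R=E[:3,:3];return -R.T@E[:3,3],R.T@np.array([s[0],-s[1],-1])
def plane(n,uv,z):
    o,d=ray(n,uv);return o+d*(z-o[2])/d[2]
def tri(uvs,uvt):
    (a,d),(b,e)=ray("scene",uvs),ray("top",uvt)
    t=np.linalg.lstsq(np.c_[d,-e],b-a,rcond=None)[0]
    p,q=a+d*t[0],b+e*t[1];return (p+q)/2,np.linalg.norm(p-q)
def proj(n,P):
    K,k,E=cam(n);p=E[:3,:3]@np.array(P)+E[:3,3];s=np.array([p[0],-p[1]])/-p[2]
    return K[:2,:2]@(s*(1+k*(s@s)))+K[:2,2]
E
python3 - <<'E'
from h import *
np.set_printoptions(precision=3,suppress=True)
print("clamp",tri((352,104),(503,170)))
for nm,uv in(("handle",(183,250)),("short h",(431,235))):print(nm,plane("top",uv,.104))
for uv in((250,184),(326,171),(337,246),(262,258)):print("tray",plane("top",uv,.045))
for n in("scene","top"):
    K,k,E=cam(n);print(n,-E[:3,:3].T@E[:3,3])
i=cv2.imread("pics/top0.png")
a=cv2.resize(i[200:300,130:250],None,fx=5,fy=5,interpolation=cv2.INTER_CUBIC)
cv2.imwrite("pics/c1.png",a)
E
```

```text
clamp (array([ 0.604, -0.268,  0.085]), np.float64(0.0026370102597331906))
handle [0.468 0.314 0.104]
short h [ 0.485 -0.127  0.104]
tray [0.594 0.202 0.045]
tray [0.615 0.057 0.045]
tray [0.472 0.039 0.045]
tray [0.453 0.181 0.045]
scene [0.206 0.575 0.822]
top [0.43  0.053 0.998]
```

View pics/c1.png

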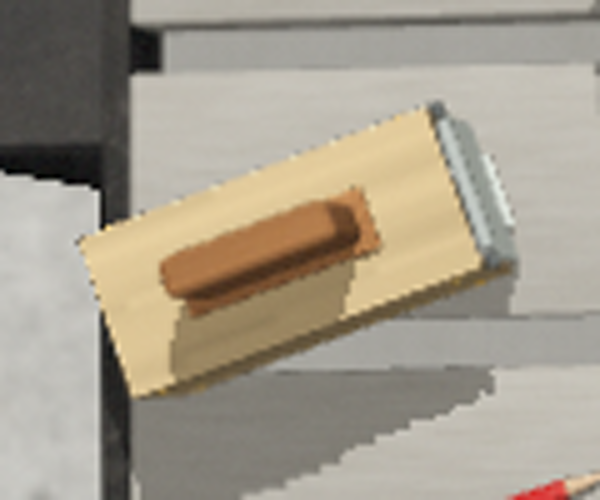

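The crop shows the long caddy's roof with rear corners at about (146,248.6) and (156.4,279.6), front corners at about (215.6,221.6) and (226.4,254), and the handle in the middle. The tool turns only about its own z, so I'll pinch the handle near its mouth end. The tip will come from letting the caddy pivot in the pads, with its rear pressed on the tray rim.

```bash
python3 - <<'E'
from h import *
np.set_printoptions(precision=4,suppress=True)
P=[plane("top",(130+x/5,200+y/5),.062) for x,y in((80,243),(132,398),(482,270),(428,108))]
for p in P:print(p)
r=(P[0]+P[1])/2;f=(P[2]+P[3])/2;d=(f-r)[:2];L=np.linalg.norm(d);d/=L
w=np.linalg.norm(P[0]-P[1]);ce=r[:2]+d*.07
print("L",L,"w",w,"mouth dir",d,"centre",ce, "heading from -y deg",np.degrees(np.arctan2(d[0],-d[1])))
T=np.array([plane("top",u,.045)[:2] for u in((250,184),(326,171),(337,246),(262,258))])
t=T[1]-T[0]+T[2]-T[3];print("tray",T.mean(0),np.linalg.norm(t)/2,"heading",np.degrees(np.arctan2(t[0],-t[1])))
# check in scene: handle ends top
for s in(-.033,.033):
    q=ce+d*s;print("handle end scene px",proj("scene",[*q,.104]),"top px",proj("top",[*q,.104]))
from scipy.spatial.transform import Rotation as R
s=ctrl.get_state();M=R.from_quat(s["tcp_rot"]).as_matrix();print(M,s["eef_pos"])
g=ce+d*.018
dlt=np.array([*g,.2])-s["eef_pos"];print("target",g,"tool shift",M.T@dlt)
y=M[:,1];print("tool y angle",np.degrees(np.arctan2(y[1],y[0])),"want",np.degrees(np.arctan2(-d[0],d[1])))
E
```

```text
[0.4742 0.3968 0.062 ]
[0.416  0.3772 0.062 ]
[0.4609 0.2453 0.062 ]
[0.5218 0.265  0.062 ]
L 0.1397790724694344 w 0.06143087579831721 mouth dir [ 0.331  -0.9436] centre [0.4683 0.321 ] heading from -y deg 19.327052315144392
tray [0.5335 0.12  ] 0.14510259459054967 heading 8.122952784457869
handle end scene px [237.9865 354.8024] top px [162.1601 256.586 ]
handle end scene px [250.265  316.5286] top px [196.6279 243.5876]
[[ 0.9548  0.2972 -0.0003]
 [ 0.2972 -0.9548  0.0022]
 [ 0.0004 -0.0022 -1.    ]] [ 0.2006 -0.6439  0.238 ]
target [0.4742 0.304 ] tool shift [ 0.543  -0.8236  0.04  ]
tool y angle -72.70864017641748 want -160.67294768485561
```

send_rows(
  steps=[
    [0.422,-0.281,0,-92,1],
    [0.422,-0.281,0,-92,1],
    [0.422,-0.281,0,-92,1],
    [0.422,-0.281,0,-92,1],
    [0.422,-0.281,0,-92,1],
    [0.422,-0.281,0,-92,1],
    [0.422,-0.281,0,-92,1],
    [0.422,-0.281,0,-92,1],
    [0.422,-0.281,0,-92,1],
    [0.422,-0.281,0,-92,1],
    [0.422,-0.281,0,-92,1],
    [0.422,-0.281,0,-92,1],
  ],
  squeeze=40,
)

```text
time: 1.3
eef_pos: [0.5207, -0.2488, 0.2387]
tcp_rot: [0.577, 0.817, 0.0, -0.001]
contact_force: [-0.1, 0.2, 0.1]
opening: 1.001
finger_force: 0.0
```

send_rows(
  steps=[
    [0.537,0.139,0.05,0,1],
    [0.537,0.139,0.05,0,1],
    [0.537,0.139,0.05,0,1],
    [0.537,0.139,0.05,0,1],
    [0.537,0.139,0.05,0,1],
    [0.537,0.139,0.05,0,1],
    [0.537,0.139,0.05,0,1],
    [0.537,0.139,0.05,0,1],
    [0.537,0.139,0.05,0,1],
    [0.537,0.139,0.05,0,1],
    [0.537,0.139,0.05,0,1],
    [0.537,0.139,0.05,0,1],
  ],
)

```text
time: 2.5
eef_pos: [0.4728, 0.3049, 0.1884]
tcp_rot: [0.578, 0.816, -0.0, -0.001]
contact_force: [-0.1, -0.3, 0.4]
opening: 0.997
finger_force: 0.0
```

```bash
python3 - <<'E'
from h import *
s=ctrl.get_state();print(s["eef_pos"],s["qpos"],s["tcp_rot"])
i=ctrl.read_camera("scene");cv2.imwrite("pics/s1.png",cv2.resize(i[230:430,140:380,::-1],None,fx=3,fy=3,interpolation=cv2.INTER_CUBIC))
E
```

```text
[0.47284267 0.30492337 0.18841665] [3.92010623e-01 8.85626798e-02 1.90144629e+00 1.10866405e-03
 1.15263952e+00 5.40065637e-02] [ 5.78282009e-01  8.15836616e-01 -1.76566890e-04 -7.09941098e-04]
```

View pics/s1.png

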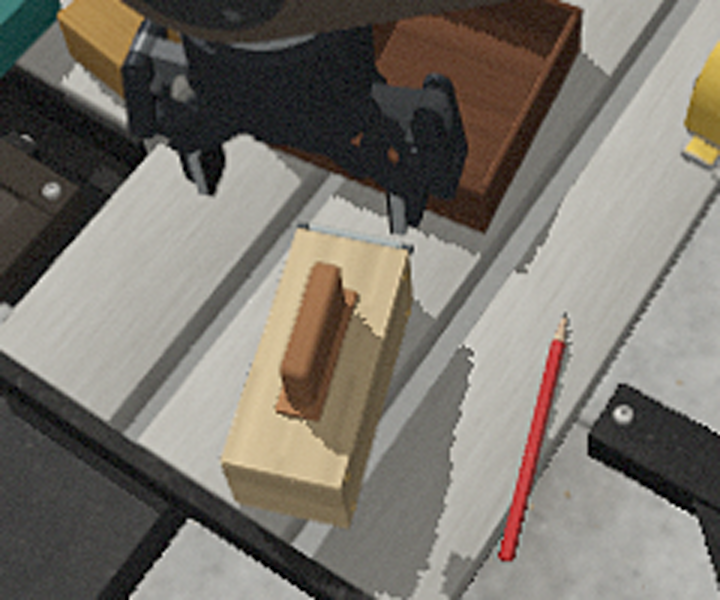

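The crop shows the open gripper straddling a line just ahead of the handle, with its fingertips at crop (205,190) and (400,230) and the handle at (318,330). That fits the computed grasp, so I'm going down and closing.

send_rows(
  steps=[
    [0,0,0.05,0,1],
    [0,0,0.09,0,0.5],
    [0,0,0.108,0,0],
    [0,0,0.111,0,-0.3],
    [0,0,0.111,0,-1],
    [0,0,0.111,0,-1],
    [0,0,0.111,0,-1],
    [0,0,0.111,0,-1],
    [0,0,0.111,0,-1],
    [0,0,0.111,0,-1],
  ],
)

```text
time: 3.55
eef_pos: [0.4752, 0.302, 0.0799]
tcp_rot: [0.578, 0.816, 0.001, 0.001]
contact_force: [3.0, -3.8, 4.0]
opening: 0.181
finger_force: 44.4
```

send_rows(
  steps=[
    [0,0,-0.03,0,-1],
    [0,0,-0.06,0,-1],
    [0,0,-0.085,0,-1],
    [-0.04,0,-0.085,4,-1],
    [-0.08,-0.002,-0.085,8,-1],
    [-0.12,-0.004,-0.085,11.2,-1],
    [-0.16,-0.006,-0.085,11.2,-1],
    [-0.195,-0.006,-0.085,11.2,-1],
    [-0.195,-0.006,-0.085,11.2,-1],
    [-0.195,-0.006,-0.085,11.2,-1],
  ],
)

```text
time: 4.55
eef_pos: [0.5315, 0.1158, 0.1619]
tcp_rot: [0.656, 0.755, -0.001, -0.002]
contact_force: [0.5, -0.5, -4.3]
opening: 0.181
finger_force: 43.1
```

```bash
python3 - <<'E'
from h import *
s=ctrl.get_state();print(s["eef_pos"],s["contact_force"],s["wrist_torque"],s["opening"])
i=ctrl.read_camera("scene");cv2.imwrite("pics/s2.png",cv2.resize(i[170:350,170:380,::-1],None,fx=3.3,fy=3.3,interpolation=cv2.INTER_CUBIC))
E
```

```text
[0.53153978 0.11582741 0.16190803] [ 0.53198187 -0.4835377  -4.34219111] [-0.07444628  0.00162885  0.01681908] 0.18138488432530514
```

View pics/s2.png

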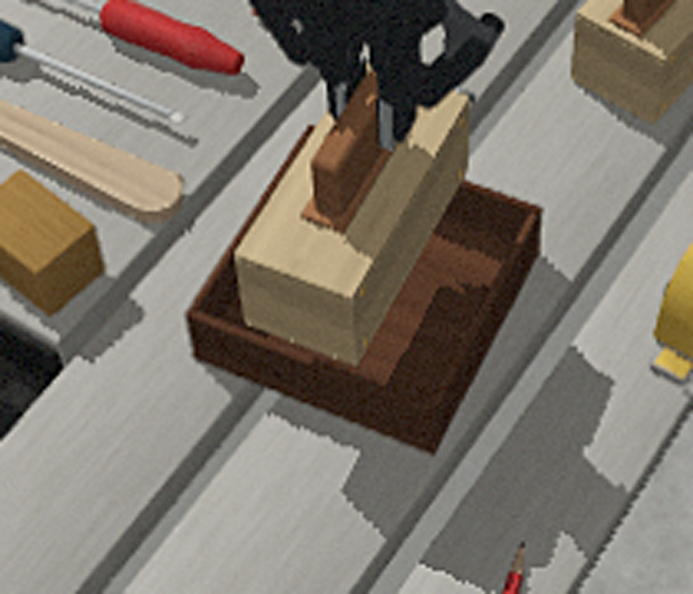

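```bash
cat >> h.py <<'E'
def caddy(loc,tcp,h,th,xg=-.018,zg=.080):
    "world point of caddy-local loc, gripped at (xg,0,zg); heading h from -y, mouth-down tilt th (deg)"
    t,h=np.radians([th,h]);x=loc[0]-xg;z=loc[2]-zg
    X,Z=x*np.cos(t)-z*np.sin(t),x*np.sin(t)+z*np.cos(t)
    d=np.array([np.sin(h),-np.cos(h)]);l=np.array([d[1],-d[0]])
    return np.array([*(np.array(tcp[:2])-d*X+l*loc[1]),tcp[2]+Z])
def fit(tcp,h,obs,lo=-40,hi=80):
    "tilt (deg) fitting observed scene pixels {loc:px}"
    from scipy.optimize import minimize_scalar
    f=lambda th:np.mean([np.sum((proj("scene",caddy(l,tcp,h,th))-p)**2) for l,p in obs])
    r=min((minimize_scalar(f,bounds=(a,a+20),method="bounded") for a in range(lo,hi,20)),key=lambda r:r.fun)
    return r.x,r.fun**.5
E
python3 - <<'E'
from h import *
tcp=ctrl.get_state()["eef_pos"]
c=lambda x,y:np.array([170+x/3.3,170+y/3.3])
for sg in(1,-1):
    print(fit(tcp,8.1,[((.07,-.032*sg,.062),c(237,250)),((.07,.032*sg,.062),c(355,298)),((.07,-.032*sg,0),c(245,322)),((.07,.032*sg,0),c(358,362))]))
E
```

```text
(np.float64(-0.3280443195471538), np.float64(0.9454250944811506))
(np.float64(-6.181629831216398), np.float64(37.3213206762591))
```

The crop shows the caddy held level above the tray (fitted tilt −0.3°) with its rear just inside the near rim. I'll shift it back and press its underside on the rim so it pivots mouth down in the pads.

send_rows(
  steps=[
    [0.026,0,0.015,0,-1],
    [0.026,0,0.03,0,-1],
    [0.026,0,0.037,0,-1],
    [0.022,0,0.04,0,-1],
    [0.017,0,0.043,0,-1],
    [0.013,0,0.047,0,-1],
    [0.009,0,0.051,0,-1],
    [0.006,0,0.055,0,-1],
    [0.004,0,0.058,0,-1],
    [0.004,0,0.058,0,-1],
  ],
  squeeze=25,
)

```text
time: 5.6
eef_pos: [0.5335, 0.1173, 0.1076]
tcp_rot: [0.655, 0.755, -0.001, 0.002]
contact_force: [-3.6, -4.8, 8.1]
opening: 0.181
finger_force: 47.0
```

```bash
python3 - <<'E'
from h import *
s=ctrl.get_state();print(s["eef_pos"],s["contact_force"],s["wrist_torque"],s["opening"])
i=ctrl.read_camera("scene");cv2.imwrite("pics/s3.png",cv2.resize(i[170:350,170:380,::-1],None,fx=3.3,fy=3.3,interpolation=cv2.INTER_CUBIC))
E
```

```text
[0.53350702 0.11734617 0.10756905] [-3.56009073 -4.84073766  8.12652233] [-0.45438494  0.81928388  0.25056103] 0.18062212766396465
```

View pics/s3.png

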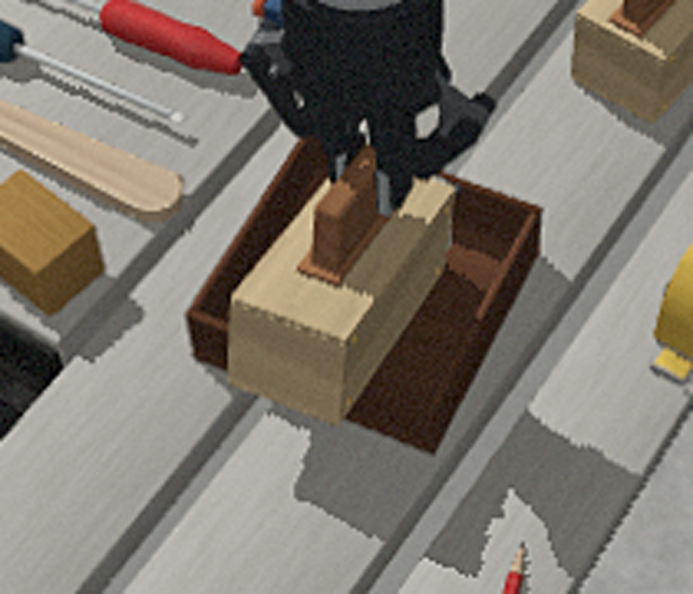

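```bash
cat > tilt.py <<'E'
from h import *
import sys
# args: h x0 y0 scale then 8 numbers roofL roofR botL botR (crop px)
a=list(map(float,sys.argv[1:]));h,x0,y0,sc=a[:4];p=np.array(a[4:]).reshape(-1,2)/sc+[x0,y0]
L=[(.07,-.032,.062),(.07,.032,.062),(.07,-.032,0),(.07,.032,0)]
tcp=ctrl.get_state()["eef_pos"];th,e=fit(tcp,h,list(zip(L,p)))
print("tilt",th,"rms",e,"lip",caddy((-.07,0,.005),tcp,h,th),"rear",caddy((.07,0,0),tcp,h,th))
E
python3 tilt.py 8.1 170 170 3.3 232 292 350 340 230 378 338 420
```

```text
tilt 13.009153998500075 rms 1.64539785108172 lip [0.53825845 0.08390554 0.02279025] rear [0.51887998 0.22006578 0.04943352]
```

The caddy tipped about 13° on the rim and the pads hold the angle. I'll lift, shift back and press again for a steeper tilt.

send_rows(
  steps=[
    [0.01,0,-0.02,0,-1],
    [0.035,0,-0.026,0,-1],
    [0.035,0,-0.014,0,-1],
    [0.032,0,-0.01,0,-1],
    [0.028,0,-0.006,0,-1],
    [0.024,0,-0.002,0,-1],
    [0.02,0,0.002,0,-1],
    [0.015,0,0.006,0,-1],
    [0.012,0,0.008,0,-1],
    [0.012,0,0.008,0,-1],
  ],
  squeeze=30,
)

```text
time: 6.65
eef_pos: [0.5327, 0.1291, 0.1007]
tcp_rot: [0.655, 0.755, -0.001, 0.003]
contact_force: [-4.0, -2.5, 14.5]
opening: 0.179
finger_force: 51.6
```

```bash
python3 - <<'E'
from h import *
s=ctrl.get_state();print(s["eef_pos"],s["contact_force"],s["wrist_torque"],s["opening"])
i=ctrl.read_camera("scene");cv2.imwrite("pics/s4.png",cv2.resize(i[170:350,170:380,::-1],None,fx=3.3,fy=3.3,interpolation=cv2.INTER_CUBIC))
E
```

```text
[0.53270214 0.12905453 0.10072301] [-3.98333681 -2.52834825 14.50819292] [-1.09168269  0.84413023 -0.0321981 ] 0.17890237010042068
```

View pics/s4.png

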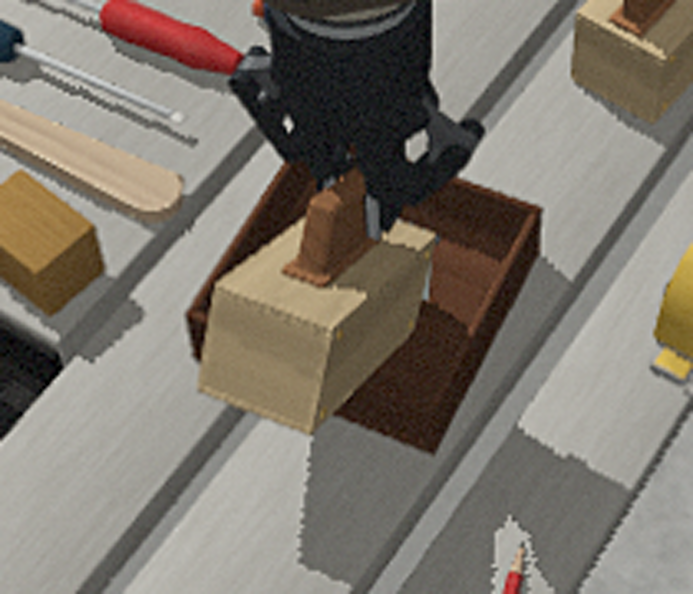

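The crop shows the rear clearly raised (rear roof edge (218,283)–(335,330), underside (198,390)–(312,433)) and the flap beginning to open at (430,270).

```bash
python3 tilt.py 8.1 170 170 3.3 218 283 335 330 198 390 312 433
```

```text
tilt 28.32898968113346 rms 2.3993799812596177 lip [0.5341367  0.11897224 0.01003337] rear [0.51643867 0.24332505 0.0720669 ]
```

28° reached with the lip near the tray floor. Driving forward with the lip bearing on the floor should take it to about 40°.

send_rows(
  steps=[
    [-0.004,0,0,0,-1],
    [-0.008,0,0,0,-1],
    [-0.012,0,0.001,0,-1],
    [-0.016,0,0.002,0,-1],
    [-0.02,0,0.002,0,-1],
    [-0.024,0,0.002,0,-1],
    [-0.026,0,0.002,0,-1],
  ],
)

```text
time: 7.4
eef_pos: [0.5362, 0.1071, 0.1006]
tcp_rot: [0.656, 0.755, 0.003, -0.0]
contact_force: [-7.1, 5.9, 21.7]
opening: 0.182
finger_force: 53.1
```

send_rows(
  steps=[
    [0,0,0,0,-1],
    [0,0,-0.02,0,-1],
    [0.01,0,-0.045,0,-1],
    [0.015,0,-0.045,0,-1],
    [0.015,0,-0.045,0,-1],
    [0.015,0,-0.045,0,-1],
  ],
  squeeze=60,
)

```text
time: 8.0
eef_pos: [0.5306, 0.1202, 0.1378]
tcp_rot: [0.655, 0.755, -0.002, -0.001]
contact_force: [-0.0, -0.1, -3.1]
opening: 0.178
finger_force: 59.1
```

```bash
python3 - <<'E'
from h import *
s=ctrl.get_state();print(s["eef_pos"],s["contact_force"],s["wrist_torque"],s["opening"])
i=ctrl.read_camera("scene");a=cv2.resize(i[150:330,170:380,::-1],None,fx=3.3,fy=3.3,interpolation=cv2.INTER_CUBIC)
cv2.imwrite("pics/s5.png",a)
E
```

```text
[0.53055679 0.12021588 0.1378453 ] [-0.0380754  -0.10824923 -3.0592301 ] [-0.16026601  0.00084679 -0.02363637] 0.17803934962212792
```

View pics/s5.png

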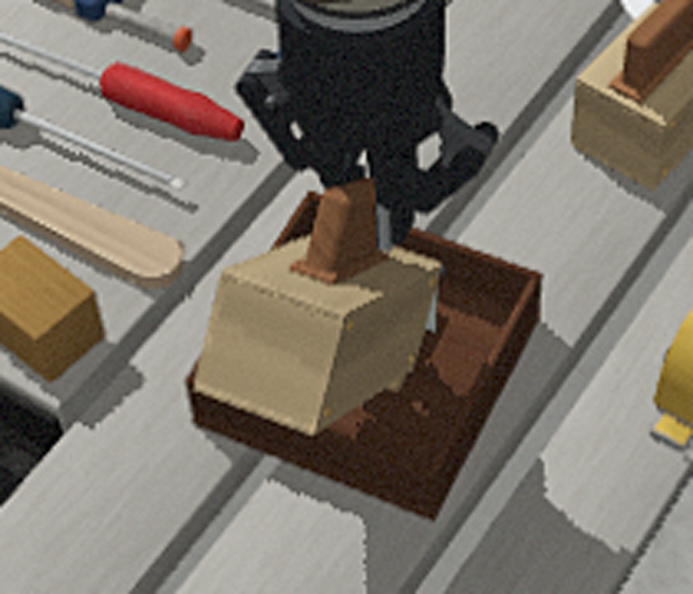

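```bash
python3 tilt.py 8.1 170 150 3.3 228 268 348 315 197 388 317 433
```

```text
tilt 37.3021316930169 rms 2.442115430271519 lip [0.53001661 0.12432065 0.04669471] rear [0.51389847 0.23757264 0.12755997]
```

37.3° with the lip 47 mm up over the tray middle. I'll shake it gently, then carry it back still tilted and check the tray.

send_rows(
  steps=[
    [0.012,0,0,0,-1],
    [-0.008,0,0,0,-1],
    [0.012,0,0,0,-1],
    [-0.008,0,0,0,-1],
    [0.012,0,0,0,-1],
    [-0.008,0,0,0,-1],
    [0,0,-0.02,0,-1],
    [0,0,0,0,-1],
    [0,0,0,0,-1],
    [0,0,0,0,-1],
    [0,0,0,0,-1],
  ],
)

```text
time: 9.15
eef_pos: [0.5317, 0.1211, 0.1401]
tcp_rot: [0.655, 0.755, -0.0, -0.0]
contact_force: [1.1, -0.9, -1.9]
opening: 0.177
finger_force: 59.1
```

send_rows(
  steps=[
    [0,0,-0.03,0,-1],
    [0.02,0,-0.05,0,-1],
    [0.05,0,-0.05,0,-1],
    [0.08,0,-0.05,0,-1],
    [0.11,0,-0.05,0,-1],
    [0.135,0,-0.05,0,-1],
    [0.135,0,-0.05,0,-1],
  ],
)

```text
time: 9.85
eef_pos: [0.5122, 0.2572, 0.1907]
tcp_rot: [0.654, 0.756, 0.001, -0.0]
contact_force: [-1.2, 0.7, -3.1]
opening: 0.179
finger_force: 59.5
```

```bash
python3 - <<'E'
from h import *
s=ctrl.get_state();print(s["eef_pos"],s["contact_force"],s["wrist_torque"])
i=ctrl.read_camera("top");j=ctrl.read_camera("scene")
a=cv2.resize(i[150:280,140:350,::-1],None,fx=3.5,fy=3.5,interpolation=cv2.INTER_CUBIC)[:,:400]
a=cv2.resize(i[150:280,235:350,::-1],None,fx=3,fy=3);b=cv2.resize(j[150:330,170:340,::-1],None,fx=2.6,fy=2.6)
o=np.zeros((max(a.shape[0],b.shape[0]),a.shape[1]+b.shape[1],3),np.uint8);o[:a.shape[0],:a.shape[1]]=a;o[:b.shape[0],a.shape[1]:]=b
print(o.shape);cv2.imwrite("pics/s6.png",o)
E
```

```text
[0.51224939 0.25724015 0.19074381] [-1.19557759  0.70991104 -3.10321546] [-0.21703707 -0.02561805 -0.02054946]
(468, 787, 3)
```

View pics/s6.png

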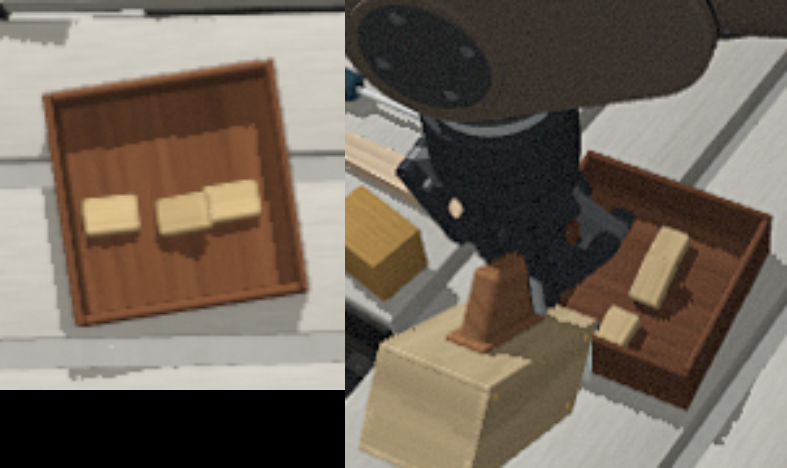

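Both views show all three tenons inside the tray, at top-view crop (111,215), (182,213) and (233,201). The caddy is held behind it, still tilted. I'll lower it to the table on its lip first, then roll it level.

send_rows(
  steps=[
    [-0.006,0,0.03,0,-1],
    [-0.012,0,0.06,0,-1],
    [-0.012,0,0.08,0,-1],
    [-0.012,0,0.09,0,-1],
    [-0.012,0,0.096,0,-1],
    [-0.012,0,0.1,0,-1],
    [-0.012,0,0.1,0,-1],
  ],
)

```text
time: 10.65
eef_pos: [0.5151, 0.2432, 0.0966]
tcp_rot: [0.656, 0.755, -0.001, -0.001]
contact_force: [-11.7, -0.3, 22.0]
opening: 0.183
finger_force: 63.9
```

send_rows(
  steps=[
    [0,0,0,0,-1],
    [0.006,0,0,0,-1],
    [0.013,0,0,0,-1],
    [0.02,0,0,0,-1],
    [0.028,0,0.002,0,-1],
    [0.036,0,0.004,0,-1],
    [0.042,0,0.006,0,-1],
    [0.047,0,0.0085,0,-1],
    [0.053,0,0.012,0,-1],
    [0.058,0,0.015,0,-1],
    [0.058,0,0.016,0,-1],
  ],
  squeeze=20,
)

```text
time: 11.75
eef_pos: [0.5085, 0.3003, 0.0854]
tcp_rot: [0.654, 0.756, -0.003, 0.001]
contact_force: [-19.1, -11.4, 49.4]
opening: 0.176
finger_force: 85.1
```

```bash
python3 - <<'E'
from h import *
s=ctrl.get_state();print(s["eef_pos"],s["contact_force"],s["wrist_torque"])
j=ctrl.read_camera("scene");cv2.imwrite("pics/s7.png",cv2.resize(j[200:400,150:350,::-1],None,fx=3,fy=3,interpolation=cv2.INTER_CUBIC))
E
```

```text
[0.50848132 0.30029549 0.08539445] [-19.10866369 -11.40176019  49.3665682 ] [-2.99218392  3.89974346 -0.07676102]
```

View pics/s7.png

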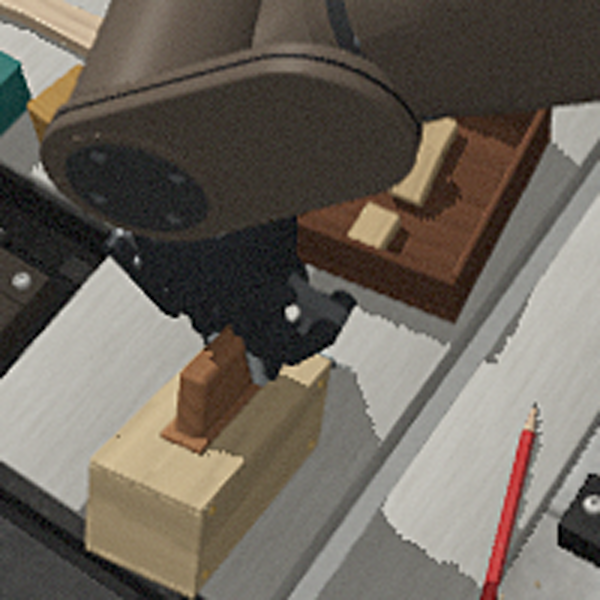

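```bash
python3 tilt.py 8.1 150 200 3 90 462 210 507 88 548 195 597
```

```text
tilt 24.620220653063324 rms 4.080241355185417 lip [ 0.51071906  0.28436598 -0.00445228] rear [0.49249271 0.41243097 0.0493265 ]
```

```bash
cat > full.py <<'E'
from h import *
import sys
from scipy.optimize import least_squares
a=list(map(float,sys.argv[1:]));x0,y0,sc=a[:3];p=np.array(a[3:]).reshape(-1,2)/sc+[x0,y0]
L=[(.07,-.032,.062),(.07,.032,.062),(.07,-.032,0),(.07,.032,0)]
tcp=ctrl.get_state()["eef_pos"]
for t0 in(0,20):
    r=least_squares(lambda v:np.concatenate([proj("scene",caddy(l,tcp,v[0],v[1],v[2],v[3]))-q for l,q in zip(L,p)]),[8,t0,-.018,.08],x_scale=[5,5,.01,.01])
    v=r.x;print(v,(r.cost/4)**.5,"rear",caddy(L[2],tcp,*v),caddy(L[3],tcp,*v),"lip",caddy((-.07,0,0),tcp,*v))
E
python3 full.py 150 200 3 90 462 210 507 88 548 195 597
```

```text
[ 9.54216376 25.13389157 -0.03244487  0.07127776] 0.6367167596266274 rear [0.51962468 0.42685555 0.06437559] [0.4565102  0.41624605 0.06437559] lip [0.5090783  0.29655997 0.00491269]
[ 9.54216456 25.13388922 -0.03244488  0.07127775] 0.636716759627017 rear [0.51962468 0.42685555 0.06437559] [0.45651019 0.41624605 0.06437559] lip [0.5090783  0.29655997 0.0049127 ]
```

The lip slid instead of rolling: tilt is about 25° and the lip is at y≈0.297. I'll relieve the press, carry the caddy forward so it fits wholly on the table, and let gravity level it by opening the fingers very gradually with the lip at the table.

send_rows(
  steps=[
    [0,0,-0.012,0,-1],
    [-0.01,0,-0.03,0,-1],
    [-0.03,0,-0.035,0,-1],
    [-0.043,0,-0.035,0,-1],
    [-0.043,0,-0.025,0,-1],
    [-0.043,0,-0.017,0,-1],
    [-0.043,0,-0.013,0,-1],
    [-0.043,0,-0.012,0,-1],
  ],
  squeeze=40,
)

```text
time: 12.6
eef_pos: [0.5119, 0.2588, 0.0888]
tcp_rot: [0.656, 0.755, -0.002, -0.002]
contact_force: [-9.3, -0.4, 20.0]
opening: 0.18
finger_force: 77.4
```

```bash
python3 - <<'E'
from h import *
np.set_printoptions(precision=3,suppress=True)
s=ctrl.get_state();print(s["eef_pos"],s["contact_force"],s["wrist_torque"],s["opening"],s["finger_force"])
j=ctrl.read_camera("scene");cv2.imwrite("pics/s8.png",j[:,:,::-1])
# pale wood silhouette of the caddy: extreme points and polygon
hsv=cv2.cvtColor(j,cv2.COLOR_RGB2HSV);m=cv2.inRange(hsv,(12,50,90),(28,140,255));m[:200]=0;m[:,:150]=0;m[:,300:]=0
m=cv2.morphologyEx(m,cv2.MORPH_OPEN,np.ones((3,3)))
c=max(cv2.findContours(m,0,2)[0],key=cv2.contourArea);print(cv2.contourArea(c),cv2.approxPolyDP(cv2.convexHull(c),2.5,True)[:,0].tolist())
E
```

```text
[0.512 0.259 0.089] [-9.268 -0.445 20.027] [-0.884  1.892 -0.333] 0.18004440900276372 77.44106568396091
3286.5 [[271, 299], [264, 331], [229, 374], [193, 359], [196, 329], [223, 302]]
```

```bash
cat > full2.py <<'E'
from h import *
from scipy.optimize import least_squares
def go(obs,t0=20):
    tcp=ctrl.get_state()["eef_pos"]
    r=least_squares(lambda v:np.concatenate([proj("scene",caddy(l,tcp,*v))-q for l,q in obs]),[8,t0,-.018,.08],x_scale=[5,5,.01,.01],loss="soft_l1")
    v=r.x;print("h,tilt,xg,zg",v,"cost",r.cost,"rear",caddy((.07,0,0),tcp,*v),"lip",caddy((-.07,0,0),tcp,*v))
E
python3 - <<'E'
from full2 import *
np.set_printoptions(precision=3,suppress=True)
go([((.07,-.032,.062),(196,329)),((.07,-.032,0),(193,359)),((.07,.032,0),(229,374)),((-.07,.032,.062),(271,299)),((-.07,.032,0),(264,331))])
E
```

```text
h,tilt,xg,zg [10.319 30.843 -0.034  0.073] cost 3.6668459296503055 rear [0.489 0.383 0.079] lip [0.511 0.265 0.007]
```

send_rows(
  steps=[
    [-0.008,0,-0.01,0,-1],
    [-0.016,0,-0.008,0,-1],
    [-0.016,0,-0.005,0,-1],
    [-0.016,0,-0.004,0,-0.68],
    [-0.016,0,-0.004,0,-0.66],
    [-0.016,0,-0.004,0,-0.65],
    [-0.016,0,-0.004,0,-0.64],
    [-0.016,0,-0.004,0,-0.63],
    [-0.016,0,-0.004,0,-0.62],
    [-0.016,0,-0.004,0,-0.61],
  ],
  squeeze=20,
)

```text
time: 13.65
eef_pos: [0.5155, 0.2421, 0.0913]
tcp_rot: [0.655, 0.755, 0.001, 0.0]
contact_force: [0.1, -0.7, 0.5]
opening: 0.195
finger_force: 0.0
```

```bash
cat > look.py <<'E'
from h import *
np.set_printoptions(precision=3,suppress=True)
s=ctrl.get_state();print(s["time"],s["eef_pos"],s["contact_force"],s["wrist_torque"],s["opening"],s["finger_force"])
j=ctrl.read_camera("scene")
hsv=cv2.cvtColor(j,cv2.COLOR_RGB2HSV);m=cv2.inRange(hsv,(12,50,90),(28,140,255));m[:200]=0;m[:,:150]=0;m[:,300:]=0
m=cv2.morphologyEx(m,cv2.MORPH_OPEN,np.ones((3,3)))
c=max(cv2.findContours(m,0,2)[0],key=cv2.contourArea);print(cv2.contourArea(c),cv2.approxPolyDP(cv2.convexHull(c),2,True)[:,0].tolist())
E
python3 look.py
```

```text
13.65 [0.516 0.242 0.091] [ 0.073 -0.653  0.494] [ 0.028  0.024 -0.016] 0.1946566901801233 0.0
3264.0 [[249, 286], [272, 295], [274, 313], [236, 379], [206, 366], [199, 349], [236, 288]]
```

```bash
python3 - <<'E'
from full2 import *
np.set_printoptions(precision=3,suppress=True)
go([((.07,-.032,.062),(199,349)),((.07,-.032,0),(206,366)),((.07,.032,0),(236,379)),((-.07,.032,.062),(272,295)),((-.07,.032,0),(274,313))],5)
E
```

```text
h,tilt,xg,zg [ 8.608  1.433 -0.05   0.091] cost 4.175838254550058 rear [0.497 0.363 0.003] lip [ 0.518  0.224 -0.   ]
```

The caddy is released and level (fit about 1.4°, underside at z≈0, lip at y≈0.224, clear of the tray). Retreating straight up.

send_rows(
  steps=[
    [0,0,-0.02,0,-0.58],
    [0,0,-0.06,0,-0.4],
    [0,0,-0.11,0,0],
    [0,0,-0.16,0,0],
    [-0.05,0,-0.19,0,0],
    [-0.1,0,-0.19,0,0],
    [-0.15,0,-0.19,0,0],
    [-0.2,0,-0.19,0,0],
    [-0.25,0,-0.19,0,0],
    [-0.25,0,-0.19,0,0],
  ],
)

```text
time: 14.7
eef_pos: [0.5506, -0.0104, 0.2811]
tcp_rot: [0.658, 0.753, -0.0, 0.001]
contact_force: [-0.0, 0.7, 0.6]
opening: 0.5
finger_force: 0.0
```

```bash
python3 look.py; python3 - <<'E'
from h import *
np.set_printoptions(precision=3,suppress=True)
i=ctrl.read_camera("top");o=cv2.imread("pics/top0.png")[:,:,::-1]
hsv=cv2.cvtColor(i,cv2.COLOR_RGB2HSV);m=cv2.inRange(hsv,(12,50,110),(28,150,255));m=cv2.morphologyEx(m,cv2.MORPH_OPEN,np.ones((3,3)))
for c in cv2.findContours(m[150:290],0,2,offset=(0,150))[0]:
    if cv2.contourArea(c)>100:
        r=cv2.minAreaRect(c);print([round(x,1) for x in(*r[0],*r[1],r[2])],plane("top",r[0],.012),plane("top",r[0],.062))
print("short region diff",np.abs(i[205:265,395:455].astype(int)-o[205:265,395:455]).mean())
# flap strip: bright grey pixels near the mouth
E
```

```text
14.7 [ 0.551 -0.01   0.281] [-0.037  0.683  0.59 ] [ 0.048  0.076 -0.039] 0.5002179038638456 0.0
3337.0 [[241, 282], [271, 294], [272, 297], [236, 378], [206, 366], [200, 354], [200, 347]]
[397.0, 269.0, 40.0, 46.0, 90.0] [ 0.426 -0.077  0.012] [ 0.426 -0.07   0.062]
[349.8, 268.1, 44.4, 49.6, 9.5] [0.43  0.015 0.012] [0.43  0.017 0.062]
[271.3, 220.9, 12.8, 20.2, 82.9] [0.526 0.166 0.012] [0.521 0.161 0.062]
[200.9, 230.6, 37.3, 75.3, 80.5] [0.51  0.305 0.012] [0.506 0.293 0.062]
[436.1, 227.2, 6.8, 44.5, 7.4] [ 0.506 -0.156  0.012] [ 0.502 -0.145  0.062]
[305.5, 216.5, 25.0, 39.0, 90.0] [0.533 0.099 0.012] [0.527 0.097 0.062]
[446.5, 227.9, 10.8, 50.3, 4.4] [ 0.504 -0.176  0.012] [ 0.5   -0.165  0.062]
[382.4, 223.3, 93.3, 33.8, 10.2] [ 0.516 -0.051  0.012] [ 0.511 -0.046  0.062]
[330.6, 214.6, 7.0, 33.9, 11.8] [0.535 0.05  0.012] [0.53  0.05  0.062]
[451.0, 181.8, 6.4, 36.3, 6.3] [ 0.595 -0.189  0.012] [ 0.587 -0.177  0.062]
[442.6, 172.5, 6.5, 46.0, 6.9] [ 0.614 -0.173  0.012] [ 0.605 -0.161  0.062]
short region diff 48.70657407407408
```

```bash
python3 -c "
from plant import ctrl
print(ctrl.sign_off())"
```

```text
the job is handed in; nothing more can be done
None
```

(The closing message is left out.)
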